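# Count two vials out of the drum dispenser

## Robot

A 6-joint arm with a two-finger parallel gripper is mounted at the origin on the work surface; the furniture and walls round the work are solid. World frame = base frame: x ahead of the robot, y to its left, z up, the work surface at z = 0. Lengths are in m, angles in degrees, forces in N, time in s.
With the tool pointing down it reaches from about 0.35 to 0.775 m from the base axis. Payload 5.5 kg.
Tool frame: the origin (TCP) lies between the finger pads; the fingertips stand 22 mm ahead of it and the grasp point (between the pads) lies 3 mm ahead of it (arm.tip_reach is the distance from the TCP to the fingertips, in m); x points along the fingers, y is the direction in which the jaws open and shut, and the axes are right-handed (so a half turn about x gives the same grasp; the last joint's range is limited). The gripper opens to 85 mm and grips with 20 to 120 N. Pads are 22 mm wide; open, the fingers measure 114 mm over their backs; the gripper's body (76 mm by 85 mm) begins 54 mm behind the grasp point. The pads swing forward as they close: fully open they stand 13 mm farther back than shut.
Start: joints at [55.886, 17.945, 2.641, 74.691, 0, 82.002], TCP at [0.253, 0.516, 0.253] pointing down, gripper open.
Joint ranges: [-158.12, 158.12], [-49.38, 96.58], [-58.88, 72.47], [-126.05, 133.96], [-84.25, 85.87], [-180, 180]. Speed limits (degrees/s): [147.25, 147.25, 180, 180, 180, 180].

## Interface

Orientations are given as a 3x3 rotation matrix whose columns are the frame's x, y, z axes.
In Python, from rig import arm gives the robot as it stands.
- The arm moves only by the shell command python3 -m handwheel 'ROWS' [FORCE]. ROWS is JSON, a list of rows, each a list of 7 numbers: the shift along the tool's x, y, z normalised to -1 to 1, where 1 is 0.04 m, then the turn, a rotation vector about the tool's x, y, z normalised to -1 to 1, where 1 is 6 degrees, then the opening, from -1 (shut) to 1 (fully open). A call has 1 to 20 rows; each row shifts and turns the commanded pose from where the row before left it, along the tool's axes as they then stand; what a row does not reach is not made up. A row lasts 1/12 s, in which the tool goes at most 41.7 mm and 7.16 degrees, less where a joint would pass 70% of its speed; a pose out of reach is approached as far as the arm can. A call with a number of a shift or a turn outside -1 to 1 is refused whole. A call with a gripper value outside its range is refused whole. The fingers move at their own pace and stop on an object; FORCE is the grip in N (left out, the last holds). Time passes only in rows, so rows that do not move let the fingers close. It gives the time, the measured TCP pose, the force and the opening at its end, in the units of the state.
- arm.state(): the state, without advancing time (a new reading comes with each control period).
- arm.snapshot(name): name is "side" or "top"; returns the picture (480x640x3 uint8, red, green, blue); there is no depth.
- arm.camera_params(name): a dict with "fov_y" (degrees; the focal length in pixels is half the picture's height over the tangent of half this angle, whatever the lens; pixels are square), "cx", "cy" (the principal point, pixels), "k1" (the pictures are not rectified: a ray, as slopes to the right and down, at radius r is drawn at 1 + k1 r^2 times it, then the intrinsics apply), "R" (3x3) and "t" (3): a world point X has camera coordinates R X + t. Camera axes: x right, y down, z forward; pixel columns grow to the right and rows downward; lengths in m; the calibration is good to about 2 mm. A picture is of the moment at which its call begins. camera_params takes no time and is no camera call.
- arm.job_done(): hands the job in, once; it reports no verdict.
Trained networks look in the newest picture that a camera, given by its name, has taken for a name from the list of things; names that differ only in an ending like _2 or _b are one class to them, and where a whole thing is asked for, a point or a joint stands for the part that bears it (a point fixed in the world has none). Each returns a list of dicts, best first, with "confidence" (0 to 1); they miss things now and then, are a little off and sometimes report something else, mostly with a low value. They report only what shows in the picture. A call takes as long as a camera call. They do not tell look-alikes from the thing itself.
- arm.masks_of(camera, name): "pixels" (480x640 bool, what is visible of it).
- arm.tip_of(camera, name): "centre" ([x, y, z] in m, in world coordinates, good to about 4 mm: a listed point, or the origin of a listed thing).
The state is a dict: "clock": time; "joint_positions": joint angles; "joint_vel": joint speeds; "joint_efforts": joint torques, N m; "tool_pos": TCP position; "ee_rot": TCP orientation; "contact_force": force on the tool from outside, world axes, zero at the start; "torque": the same for the moment, N m; "opening": opening from 0.0 (shut) to 1.0 (fully open).
Only numpy, scipy, OpenCV 4.12 (cv2) and the standard library are available. Lean on these libraries where they do the work, as an engineer would, in place of code of your own. Each camera call takes 0.05 s, during which the arm holds its last target.

## Task

Turn the inclined drum of the vial dispenser slowly by its bar handle (a second or two for each cell), so that its vials drop through the mouth one at a time: let out two of the four vials into the black tin below, the first lying in the tin before the second is let out, and leave the other two in the drum. The vials are clean, so do not touch them with the gripper, and leave the dispenser's tin and the other things on the bench where they stand.

Things in the scene. Friction and masses are not known exactly. Their poses are not given: they have to be found in the camera images.
- drum (a joint): Drum angle, rad, counter-clockwise positive seen from the handle; turns both ways (limits +-6.2) against 0.2 N m of friction and stays where left. 5 cells, 1.257 rad apart: at 0, +-1.257, +-2.513 one faces the mouth squarely. Starts near 0, that cell empty, a vial in each other. A vial drops out shortly before its cell is square to the mouth, from either side.
- handle (a point): Middle of the black bar handle, on the drum's axle, 64 mm above the drum's floor. z points up along the axle, 40 degrees from vertical, leaning to the dispenser's front; x along the bar (turns with the drum; the white-lined minus x end points at the mouth at angle 0). Bar 52 mm long, 20 mm thick, 28 mm high, clear all round; hub top 34 mm below this point.
- drum_centre (a point): Point on the axle 13 mm above the drum's floor, amid the space where the vials lie: a vial in its cell has its centre 63 to 80 mm from it. Axes as for the handle. The drum is a grey disc 181 mm across, its five cells with 30 mm high white walls open outwards; a fixed clear rim, 34 mm high, keeps the vials in.
- mouth (a point): Middle of the mouth, at floor level: an opening 100 mm wide in the clear rim at the drum's low front side, with a short steel apron that leads down to the tin. With a cell square to the mouth, within 10 degrees, the vials in the other cells are shut in. Axes as for the dispenser.
- dispenser: Grey steel stand fixed to the bench, carrying the leaning drum; about 205 mm wide, 220 mm high. Origin at bench level under the centre of the drum's floor, which is 135 mm higher; minus x points to its front (where the mouth and apron are and to which the axle leans), z up.
- tin: Round black seed tin, loose, 170 mm across at the rim, 110 mm at the bottom, 37 mm high, standing under the dispenser's mouth; origin at the centre of its underside, z up.
- vial_a: A clean white plastic sample vial with a ribbed blue screw cap, a plain cylinder 60 mm long and 27 mm across, 35 g; origin at its centre, x along its length towards the cap.
- vial_b: A clean white plastic sample vial with a ribbed blue screw cap, a plain cylinder 60 mm long and 27 mm across, 35 g; origin at its centre, x along its length towards the cap.
- vial_c: A clean white plastic sample vial with a ribbed blue screw cap, a plain cylinder 60 mm long and 27 mm across, 35 g; origin at its centre, x along its length towards the cap.
- vial_d: A clean white plastic sample vial with a ribbed blue screw cap, a plain cylinder 60 mm long and 27 mm across, 35 g; origin at its centre, x along its length towards the cap.
- petri_0: Bystander: clear plastic dish with seeds, 60 mm across, 12 mm high; origin under its centre.
- seed_spoon: Bystander: small steel seed spoon, 169 mm long along y, 26 mm wide; origin under its middle.
There are look-alikes about, which are no part of the job. Leave any yellow look-alike of the vial_b alone.

How it is judged (in metres and radians):
On the way, in this order (a step that is already met when the one before it is completed fails the run):
1. exactly one vial lies in the tin and the other three are still in the drum ((((horizontal distance between vial_a and tin below 0.075 m and z of vial_a in the frame of tin below 0.05 m) and distance between each of vial_b, vial_c, vial_d and drum_centre below 0.088 m) or (distance between each of vial_a, vial_c, vial_d and drum_centre below 0.088 m and (horizontal distance between vial_b and tin below 0.075 m and z of vial_b in the frame of tin below 0.05 m)) or (distance between each of vial_a, vial_b, vial_d and drum_centre below 0.088 m and (horizontal distance between vial_c and tin below 0.075 m and z of vial_c in the frame of tin below 0.05 m)) or (distance between each of vial_a, vial_b, vial_c and drum_centre below 0.088 m and (horizontal distance between vial_d and tin below 0.075 m and z of vial_d in the frame of tin below 0.05 m)))), for 0.3 s.
2. a second vial lies in the tin and the other two are still in the drum ((((horizontal distance between vial_a and tin below 0.075 m and z of vial_a in the frame of tin below 0.05 m) and (horizontal distance between vial_b and tin below 0.075 m and z of vial_b in the frame of tin below 0.05 m) and distance between each of vial_c, vial_d and drum_centre below 0.088 m) or ((horizontal distance between vial_a and tin below 0.075 m and z of vial_a in the frame of tin below 0.05 m) and distance between each of vial_b, vial_d and drum_centre below 0.088 m and (horizontal distance between vial_c and tin below 0.075 m and z of vial_c in the frame of tin below 0.05 m)) or ((horizontal distance between vial_a and tin below 0.075 m and z of vial_a in the frame of tin below 0.05 m) and distance between each of vial_b, vial_c and drum_centre below 0.088 m and (horizontal distance between vial_d and tin below 0.075 m and z of vial_d in the frame of tin below 0.05 m)) or (distance between each of vial_a, vial_d and drum_centre below 0.088 m and (horizontal distance between vial_b and tin below 0.075 m and z of vial_b in the frame of tin below 0.05 m) and (horizontal distance between vial_c and tin below 0.075 m and z of vial_c in the frame of tin below 0.05 m)) or (distance between each of vial_a, vial_c and drum_centre below 0.088 m and (horizontal distance between vial_b and tin below 0.075 m and z of vial_b in the frame of tin below 0.05 m) and (horizontal distance between vial_d and tin below 0.075 m and z of vial_d in the frame of tin below 0.05 m)) or (distance between each of vial_a, vial_b and drum_centre below 0.088 m and (horizontal distance between vial_c and tin below 0.075 m and z of vial_c in the frame of tin below 0.05 m) and (horizontal distance between vial_d and tin below 0.075 m and z of vial_d in the frame of tin below 0.05 m)))), for 0.3 s.
At the end, for the whole second after the job is handed in: Two vials lie in the tin (centre within 75 mm of its axis, under 50 mm above its underside), the other two are in the drum (centre within 88 mm of drum_centre), vials slower than 30 mm/s, drum slower than 0.05 rad/s, tin moved less than 30 mm ((((horizontal distance between vial_a and tin below 0.075 m and z of vial_a in the frame of tin below 0.05 m) and (horizontal distance between vial_b and tin below 0.075 m and z of vial_b in the frame of tin below 0.05 m) and distance between each of vial_c, vial_d and drum_centre below 0.088 m) or ((horizontal distance between vial_a and tin below 0.075 m and z of vial_a in the frame of tin below 0.05 m) and distance between each of vial_b, vial_d and drum_centre below 0.088 m and (horizontal distance between vial_c and tin below 0.075 m and z of vial_c in the frame of tin below 0.05 m)) or ((horizontal distance between vial_a and tin below 0.075 m and z of vial_a in the frame of tin below 0.05 m) and distance between each of vial_b, vial_c and drum_centre below 0.088 m and (horizontal distance between vial_d and tin below 0.075 m and z of vial_d in the frame of tin below 0.05 m)) or (distance between each of vial_a, vial_d and drum_centre below 0.088 m and (horizontal distance between vial_b and tin below 0.075 m and z of vial_b in the frame of tin below 0.05 m) and (horizontal distance between vial_c and tin below 0.075 m and z of vial_c in the frame of tin below 0.05 m)) or (distance between each of vial_a, vial_c and drum_centre below 0.088 m and (horizontal distance between vial_b and tin below 0.075 m and z of vial_b in the frame of tin below 0.05 m) and (horizontal distance between vial_d and tin below 0.075 m and z of vial_d in the frame of tin below 0.05 m)) or (distance between each of vial_a, vial_b and drum_centre below 0.088 m and (horizontal distance between vial_c and tin below 0.075 m and z of vial_c in the frame of tin below 0.05 m) and (horizontal distance between vial_d and tin below 0.075 m and z of vial_d in the frame of tin below 0.05 m))) and distance of tin from where it was at the start of the episode below 0.03 m and linear speed of each of vial_a, vial_b, vial_c, vial_d below 0.03 m/s and velocity of joint drum between -0.05 and 0.05 rad/s); the robot touches nothing.
It fails at once if the drum is spun faster than 3 rad/s (velocity of joint drum above 3 rad/s or velocity of joint drum below -3 rad/s).
It fails at once if a vial is touched by the gripper (contact force between any of vial_a, vial_b, vial_c, vial_d and the fingers above 0.3 N).
It fails at once if a vial falls beside the tin ((height (world z) of vial_a below 0.025 m and horizontal distance between vial_a and tin above 0.095 m) or (height (world z) of vial_b below 0.025 m and horizontal distance between vial_b and tin above 0.095 m) or (height (world z) of vial_c below 0.025 m and horizontal distance between vial_c and tin above 0.095 m) or (height (world z) of vial_d below 0.025 m and horizontal distance between vial_d and tin above 0.095 m)).
It fails at once if a dish or the spoon beside the work is moved more than 20 mm (distance of any of petri_0, seed_spoon from where it was at the start of the episode above 0.02 m).
It also fails if it takes over 66 s, if anything falls off the work surface, if the arm or the gripper's body presses on something with over 40 N, if the wrist force passes 120 N, or if a joint passes its speed limit or range.

## Working session

There is one attempt and no reset: what is moved stays moved. The work goes in short steps, Python scripts to look and compute and a shell command to move; the robot and the scene stay as the last step left them, time stands still between calls to the robot, and variables do not carry over. Pictures are saved under pics/ and viewed, and the job is handed in when it is done.

```bash
ls; mkdir -p pics; python3 - <<'E'
from rig import arm
import cv2,json
s=arm.state(); print({k:s[k] for k in ('clock','tool_pos','ee_rot','contact_force','opening')}, arm.tip_reach)
for c in ('side','top'):
    im=arm.snapshot(c); cv2.imwrite(f'pics/{c}0.png',im[:,:,::-1])
    print(c,arm.camera_params(c))
    for n in ('handle','drum_centre','mouth','dispenser','tin','vial_a'):
        for d in arm.tip_of(c,n)[:6]: print(c,n,d['confidence'],d['centre'])
E
```

```text
pics
{'clock': 0.0, 'tool_pos': array([0.25281756, 0.51590475, 0.25240384]), 'ee_rot': array([[-1.08898554e-03,  4.40140114e-01,  8.97928446e-01],
       [-1.51359126e-03,  8.97927224e-01, -4.40141351e-01],
       [-9.99998262e-01, -1.83840422e-03, -3.11637531e-04]]), 'contact_force': array([ 0.12854886, -0.02484826, -0.34522072]), 'opening': 0.9961125582093716} 0.022
side {'fov_y': 47.29001529179739, 'cx': 319.90721746358804, 'cy': 245.54784510626143, 'k1': -0.11703821301167171, 'R': array([[-0.85174206, -0.52391013,  0.00732369],
       [-0.33881413,  0.54005433, -0.77041957],
       [ 0.39967543, -0.65868011, -0.63749514]]), 't': array([0.49611616, 0.11425284, 1.24157489])}
side handle 0.87 [0.4575, 0.3485, 0.1864]
side drum_centre 0.86 [0.4857, 0.363, 0.146]
side mouth 0.97 [0.4193, 0.3337, 0.0694]
side dispenser 0.84 [0.491, 0.3654, 0.0022]
side tin 0.83 [0.3683, 0.3173, 0.0009]
side vial_a 0.87 [0.2909, 0.4711, 0.0107]
side vial_a 0.63 [0.436, 0.4194, 0.1286]
side vial_a 0.57 [0.5044, 0.6385, 0.0166]
side vial_a 0.56 [0.5333, 0.346, 0.1804]
side vial_a 0.54 [0.506, 0.407, 0.1779]
side vial_a 0.52 [0.4933, 0.2877, 0.1265]
top {'fov_y': 44.03832424376882, 'cx': 320.41126372657186, 'cy': 257.47386278776315, 'k1': 0.02561647269863851, 'R': array([[ 0.01935264, -0.99963567, -0.01881485],
       [-0.99030988, -0.01657691, -0.13788239],
       [ 0.13752026,  0.02130092, -0.99026989]]), 't': array([0.28473043, 0.46337147, 1.38820605])}
top handle 0.91 [0.4546, 0.3489, 0.1836]
top drum_centre 0.56 [0.4858, 0.3639, 0.1412]
top mouth 0.57 [0.4224, 0.3339, 0.0699]
top mouth 0.48 [0.483, 0.3656, 0.1402]
top dispenser 0.27 [0.4847, 0.3632, 0.1452]
top tin 0.91 [0.3701, 0.3139, -0.0052]
top vial_a 0.8 [0.5067, 0.6407, 0.0123]
top vial_a 0.76 [0.5058, 0.4113, 0.1774]
top vial_a 0.73 [0.4909, 0.2889, 0.1307]
top vial_a 0.59 [0.4395, 0.4162, 0.1305]
top vial_a 0.59 [0.2896, 0.471, 0.0144]
```

View pics/side0.png

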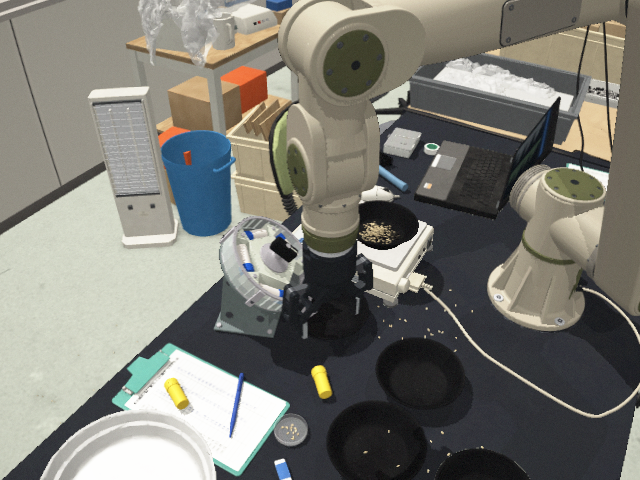

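View pics/top0.png

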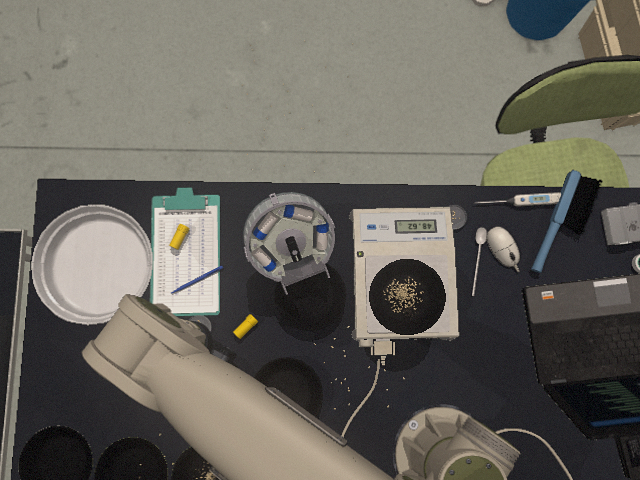

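```bash
cat > h.py <<'E'
import numpy as np
from rig import arm
def proj(c,X):
    p=arm.camera_params(c); X=np.atleast_2d(X)@p['R'].T+p['t']; s=X[:,:2]/X[:,2:]
    r2=(s**2).sum(1,keepdims=True); s=s*(1+p['k1']*r2); f=240/np.tan(np.radians(p['fov_y']/2))
    return s*f+[p['cx'],p['cy']]
def axes(th):
    c,s=np.cos(th),np.sin(th); k=np.radians(40)
    a=np.array([-np.sin(k)*c,-np.sin(k)*s,np.cos(k)]); m=np.array([-np.cos(k)*c,-np.cos(k)*s,-np.sin(k)])
    return a,m
def geo(D,th):
    a,m=axes(th); F=np.array([D[0],D[1],.135]); return F,a,m
E
python3 - <<'E'
from h import *
import cv2
from scipy.optimize import least_squares
obs={k:[] for k in('handle','drum_centre','mouth','dispenser','tin')}
for i in range(4):
  for c in ('side','top'):
    im=arm.snapshot(c)
    for n in obs:
        for d in arm.tip_of(c,n)[:1]:
            if d['confidence']>.5: obs[n].append(d['centre'])
for n in obs: print(n,len(obs[n]),np.mean(obs[n],0).round(4),np.std(obs[n],0).round(4))
def res(p):
    F,a,m=geo(p[:2],p[2]); r=[]
    for n,X in (('handle',F+.064*a),('drum_centre',F+.013*a),('mouth',F+p[3]*m),('dispenser',F-[0,0,.135])):
        for o in obs[n]: r+=list(np.array(o)-X)
    return r
q=least_squares(res,[.487,.364,.4,.09],loss='soft_l1',f_scale=.004).x; print(q,np.degrees(q[2]))
F,a,m=geo(q[:2],q[2]); n=np.cross(a,m); H=F+.064*a
print('handle',H,'a',a)
for c in('side','top'):
    im=arm.snapshot(c)[:,:,::-1].copy()
    pts=[H+.026*m,H-.026*m,F,F+q[3]*m]+[H+.014*a+t*.026*m+u*.01*n for t in(1,-1) for u in (1,-1)]
    P=proj(c,pts); x,y=P[0].astype(int); x0,y0=x-80,y-60
    cr=cv2.resize(im[y0:y0+120,x0:x0+160],(800,600),interpolation=cv2.INTER_CUBIC)
    cv2.imwrite(f'pics/{c}1raw.png',cr)
    for i,p in enumerate(P): cv2.circle(cr,tuple(int(v) for v in (p-[x0,y0])*5),3,[(0,0,255),(0,255,0),(255,0,255),(0,255,255)][min(i,3)] if i<4 else (255,255,0),-1)
    cv2.imwrite(f'pics/{c}1.png',cr)
E
```

```text
handle 8 [0.4614 0.3576 0.1848] [0.016  0.0201 0.0023]
drum_centre 8 [0.4842 0.3629 0.1448] [0.0022 0.0012 0.0047]
mouth 8 [0.4201 0.3349 0.0723] [0.0011 0.0013 0.0014]
dispenser 3 [ 0.4902  0.3639 -0.0007] [0.0008 0.0009 0.0009]
tin 8 [ 0.368   0.3172 -0.0012] [0.0011 0.0016 0.0044]
[0.49181335 0.36577071 0.40421702 0.10018108] 23.159929261803654
handle [0.45399026 0.34959102 0.18402684] a [-0.59098576 -0.25280772  0.76604444]
```

View pics/side1.png

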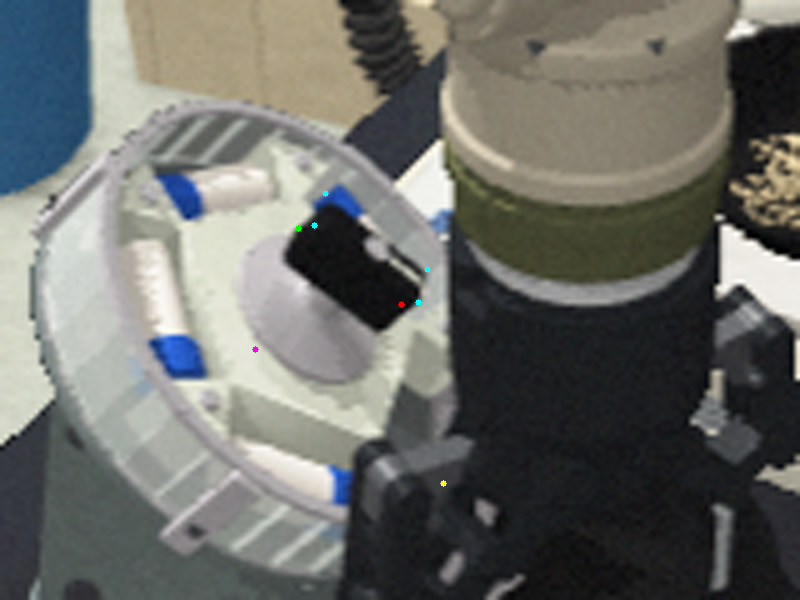

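View pics/top1.png

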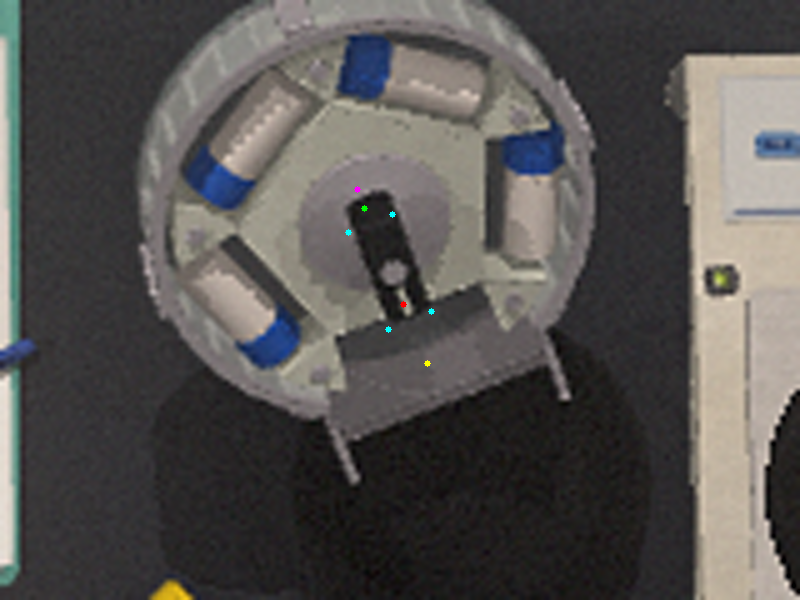

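```bash
cat > barfit.py <<'E'
from h import *
import cv2
from scipy.optimize import minimize
def silh(c,H0,name,thr=50):
    im=arm.snapshot(c); g=im.max(2); P=proj(c,[H0])[0].astype(int)
    m=(g<thr).astype(np.uint8); w=np.zeros_like(m); w[P[1]-25:P[1]+25,P[0]-25:P[0]+25]=1; m*=w
    n,l,st,ce=cv2.connectedComponentsWithStats(m,connectivity=4)
    k=l[P[1]-4:P[1]+5,P[0]-4:P[0]+5]; k=np.bincount(k[k>0]).argmax()
    mm=(l==k).astype(np.uint8); cs,_=cv2.findContours(mm,0,2); h=cv2.convexHull(np.vstack(cs))
    o=im[:,:,::-1].copy(); cv2.polylines(o,[h],True,(0,255,0),1); o=o[P[1]-45:P[1]+45,P[0]-60:P[0]+60]
    cv2.imwrite(name,cv2.resize(o,(600,450),interpolation=cv2.INTER_NEAREST))
    return h[:,0,:].astype(float)
def corners(H,th,phi):
    a,m=axes(th); n=np.cross(a,m); b=np.cos(phi)*m+np.sin(phi)*n; d=np.cross(a,b)
    return [H+x*.026*b+y*.01*d+z*.014*a for x in(1,-1) for y in(1,-1) for z in(1,-1)]
def sup(P,k=36):
    t=np.arange(k)*2*np.pi/k; u=np.c_[np.cos(t),np.sin(t)]; return (P@u.T).max(0)
E
python3 - <<'E'
from barfit import *
H0=np.array([.455,.3496,.184]); th=.4042
S={c:silh(c,H0,f'pics/{c}2.png') for c in('side','top')}
for c in S: print(c,S[c].min(0),S[c].max(0))
from scipy.optimize import least_squares
f=lambda p:np.concatenate([sup(proj(c,corners(p[:3],th,p[3])))-sup(S[c])-.4 for c in S])
r=least_squares(f,[*H0,0.],loss='soft_l1',x_scale=[.01,.01,.01,.1]); print(r.x,np.degrees(r.x[3]),np.abs(r.fun).mean())
print(f(r.x).round(1))
E
```

```text
side [270. 237.] [296. 261.]
top [286. 237.] [301. 262.]
[ 0.45499241  0.3479469   0.18122562 -0.00836196] -0.4791049354206469 1.587029180173915
[ 2.2  1.3  0.9  1.2  1.4  1.2  1.9  2.2  2.6  2.8  2.7  2.6  2.2  2.2
  2.9  2.8  2.7  2.4  2.1  1.7  1.2  1.6  1.4  0.8  1.   1.2  1.3  1.4
  1.2  1.   0.6  1.1  3.8  3.6  3.2  2.7  1.6  1.7  1.9  1.9  1.9  1.6
  1.2  0.8  1.   1.2  1.2  1.3  1.3  1.2  0.9  0.2 -0.1  0.6  1.3  1.5
  1.6  1.6  1.5  1.3  0.9  0.4  1.2  1.9  1.9  1.8  1.6  1.3  1.   0.7
  0.5  1.2]
```

View pics/side2.png

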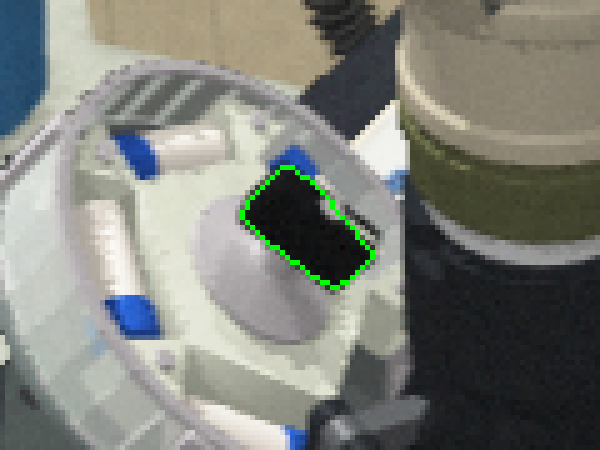

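View pics/top2.png

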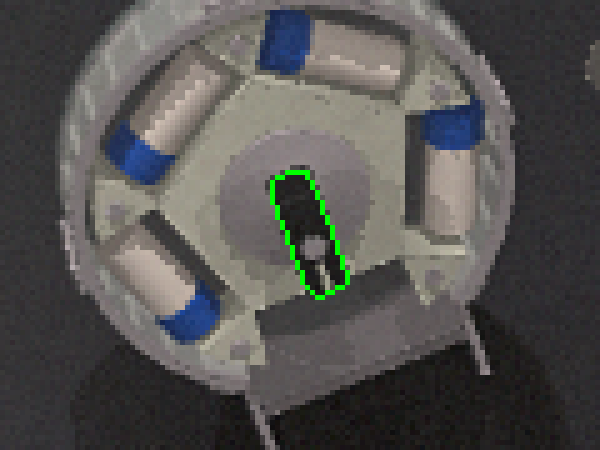

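```bash
cat > plan.py <<'E'
from h import *
from scipy.spatial.transform import Rotation as R
H=np.array([.455,.349,.183]); th=.4042; a,m=axes(th); n=np.cross(a,m)
def target(phi=0,flip=1):
    y=flip*(-np.sin(phi)*m+np.cos(phi)*n); 
    return np.c_[-a,y,np.cross(-a,y)]
def report(P,Rt):
    s=arm.state(); Rc=s['ee_rot']; p=s['tool_pos']
    rv=R.from_matrix(Rc.T@Rt).as_rotvec(degrees=True)
    print('clock',s['clock'],'rot units',(rv/6).round(2),'deg',np.linalg.norm(rv).round(1))
    print('shift units in current tool',(Rc.T@(P-p)/.04).round(3),'in target tool',(Rt.T@(P-p)/.04).round(3))
    print('joints',np.round(s['joint_positions'],1),'pos',p.round(4),'F',np.round(s['contact_force'],1),'op',s['opening'])
E
python3 - <<'E'
from plan import *
for f in(1,-1): report(H+.12*a,target(0,f))
print(n)
E
```

```text
clock 3.3 rot units [20.71  3.46  7.54] deg 133.9
shift units in current tool [-0.54  -2.996  5.115] in target tool [ 0.272  5.831 -1.164]
joints [55.9 17.9  2.6 74.7  0.  82. ] pos [0.2531 0.5163 0.2533] F [-0.2  0.1  0.5] op 1.0015025380519336
clock 3.3 rot units [-7.87 -6.24  2.86] deg 62.7
shift units in current tool [-0.54  -2.996  5.115] in target tool [ 0.272 -5.831  1.164]
joints [55.9 17.9  2.6 74.7  0.  82. ] pos [0.2531 0.5163 0.2533] F [-0.2  0.1  0.5] op 1.0015025380519336
[ 0.39328335 -0.91941732  0.        ]
```

```bash
python3 -m handwheel '[[-0.5,0,0,-0.66,-0.52,0.24,1],[-0.5,0,0,-0.66,-0.52,0.24,1],[0,0,0,-0.66,-0.52,0.24,1],[0,0,0,-0.66,-0.52,0.24,1],[0,0,0,-0.66,-0.52,0.24,1],[0,0,0,-0.66,-0.52,0.24,1],[0,0,0,-0.66,-0.52,0.24,1],[0,0,0,-0.66,-0.52,0.24,1],[0,0,0,-0.66,-0.52,0.24,1],[0,0,0,-0.66,-0.52,0.24,1],[0,0,0,-0.66,-0.52,0.24,1],[0,0,0,-0.66,-0.52,0.24,1],[0,0,0,0,0,0,1],[0,0,0,0,0,0,1]]'; python3 -c "
from plan import *
report(H+.12*a,target(0,-1))"
```

```text
clock: 4.47
tool_pos: [0.2512, 0.5154, 0.2928]
ee_rot: [[0.589, -0.397, 0.704], [0.255, 0.918, 0.305], [-0.767, 0.0, 0.641]]
contact_force: [-0.1, -0.4, 0.5]
opening: 0.998
clock 4.4667 rot units [ 0.03 -0.02 -0.03] deg 0.3
shift units in current tool [ 1.044 -5.833  0.554] in target tool [ 1.062 -5.828  0.571]
joints [ 68.7  -2.2 -27.4  34.3 -27.1  37.8] pos [0.2512 0.5154 0.2928] F [-0.1 -0.4  0.5] op 0.9984118859603557
```

```bash
python3 -m handwheel '[[0,-0.65,0.06,0,0,0,1],[0,-0.65,0.06,0,0,0,1],[0,-0.65,0.06,0,0,0,1],[0,-0.65,0.06,0,0,0,1],[0,-0.65,0.06,0,0,0,1],[0.2,-0.65,0.06,0,0,0,1],[0.2,-0.65,0.06,0,0,0,1],[0.2,-0.65,0.06,0,0,0,1],[0.2,-0.63,0.08,0,0,0,1],[0.2,0,0,0,0,0,1],[0,0,0,0,0,0,1]]'; python3 - <<'E'
from plan import *
import cv2
report(H+.12*a,target(0,-1))
for c in('side','top'): cv2.imwrite(f'pics/{c}3.png',arm.snapshot(c)[:,:,::-1])
E
```

```text
clock: 5.38
tool_pos: [0.3861, 0.3183, 0.2773]
ee_rot: [[0.59, -0.393, 0.705], [0.253, 0.92, 0.301], [-0.767, 0.001, 0.642]]
contact_force: [-0.1, 0.3, 0.8]
opening: 1.001
clock 5.3833 rot units [-0.01 -0.01 -0.01] deg 0.1
shift units in current tool [ 0.017  0.028 -0.072] in target tool [ 0.017  0.028 -0.072]
joints [ 34.2 -17.9 -43.6  24.9  -7.    8.6] pos [0.3861 0.3183 0.2773] F [-0.1  0.3  0.8] op 1.001249238554474
```

View pics/side3.png

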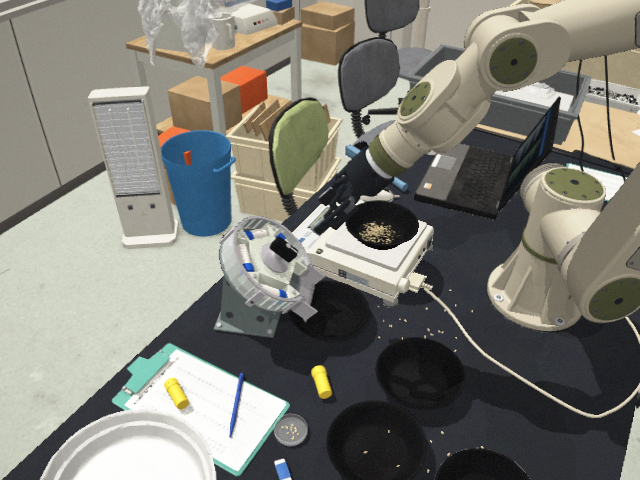

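View pics/top3.png

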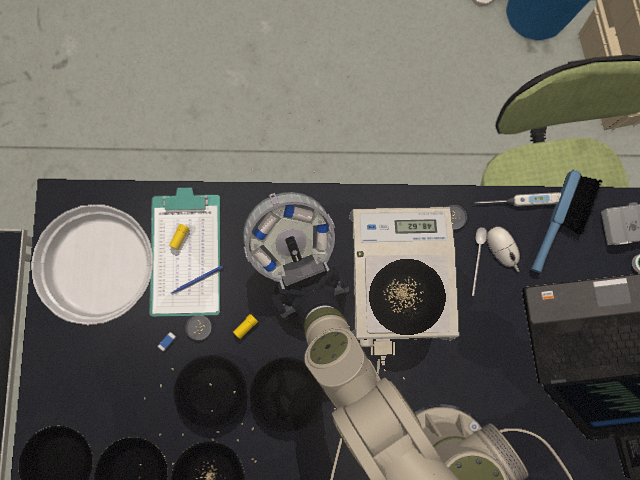

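```bash
python3 -m handwheel '[[0.4,0.03,-0.07,0,0,0,1],[0.5,0,0,0,0,0,1],[0.5,0,0,0,0,0,1],[0.5,0,0,0,0,0,1],[0,0,0,0,0,0,1],[0,0,0,0,0,0,1]]'; python3 - <<'E'
from plan import *
import cv2
report(H+.005*a,target(0,-1))
for c in('side','top'):
    P=proj(c,H)[0].astype(int); o=arm.snapshot(c)[:,:,::-1][P[1]-60:P[1]+60,P[0]-80:P[0]+80]
    cv2.imwrite(f'pics/{c}4.png',cv2.resize(o,(800,600),interpolation=cv2.INTER_CUBIC))
E
```

```text
clock: 5.98
tool_pos: [0.4257, 0.3402, 0.2162]
ee_rot: [[0.587, -0.4, 0.704], [0.256, 0.917, 0.307], [-0.768, -0.0, 0.641]]
contact_force: [-0.3, -0.3, -0.3]
opening: 1.001
clock 5.9833 rot units [ 0.05 -0.03 -0.04] deg 0.4
shift units in current tool [ 0.998 -0.09   0.052] in target tool [ 0.999 -0.085  0.049]
joints [ 33.4  -8.8 -46.7  12.8  -6.3   7.6] pos [0.4257 0.3402 0.2162] F [-0.3 -0.3 -0.3] op 1.0013318814587429
```

View pics/side4.png

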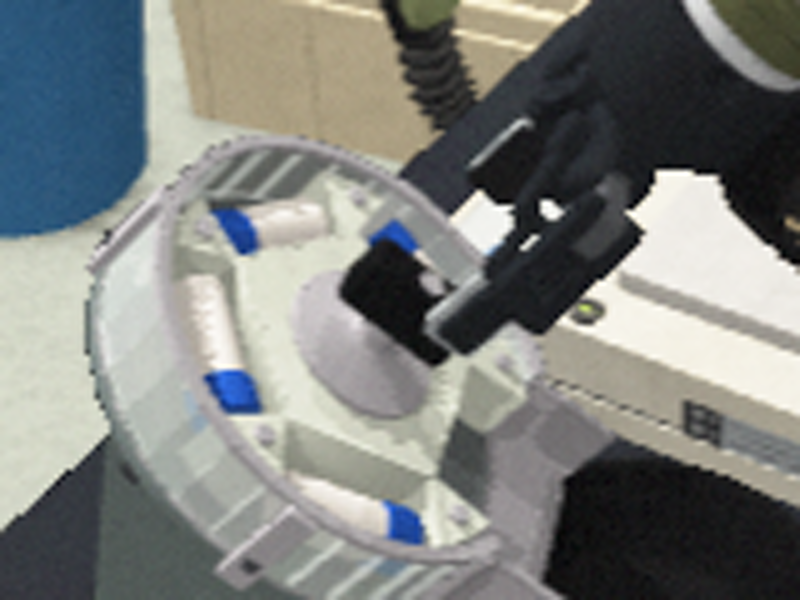

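View pics/top4.png

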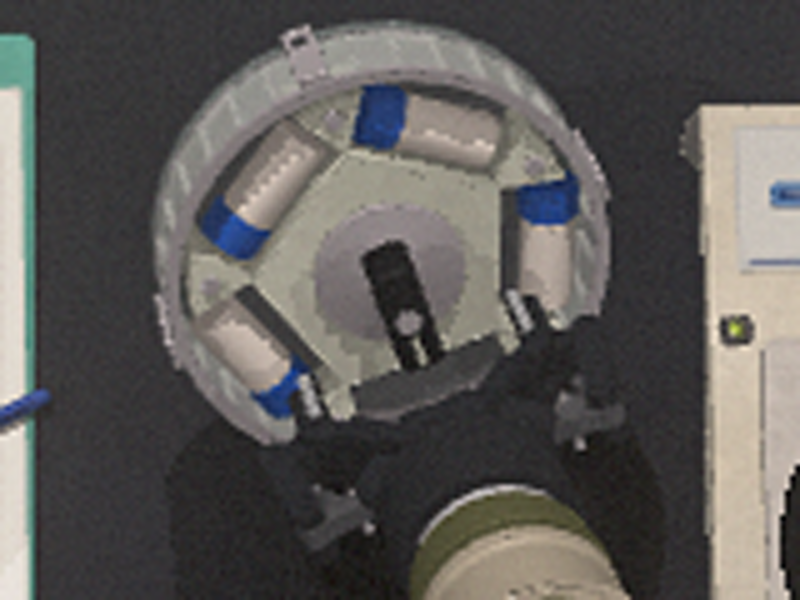

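```bash
python3 -m handwheel '[[0.25,-0.09,0.05,0.05,-0.03,-0.04,1],[0.25,0,0,0,0,0,1],[0.25,0,0,0,0,0,1],[0.25,0,0,0,0,0,1],[0,0,0,0,0,0,1],[0,0,0,0,0,0,1],[0,0,0,0,0,0,0.2],[0,0,0,0,0,0,0],[0,0,0,0,0,0,-0.2],[0,0,0,0,0,0,-0.2]]' 60; python3 - <<'E'
from plan import *
import cv2
report(H+.005*a,target(0,-1))
for c in('top',):
    P=proj(c,H)[0].astype(int); o=arm.snapshot(c)[:,:,::-1][P[1]-60:P[1]+60,P[0]-80:P[0]+80]
    cv2.imwrite(f'pics/{c}5.png',cv2.resize(o,(800,600),interpolation=cv2.INTER_CUBIC))
E
```

```text
clock: 6.92
tool_pos: [0.4531, 0.3468, 0.1885]
ee_rot: [[0.594, -0.392, 0.702], [0.254, 0.92, 0.299], [-0.763, 0.0, 0.646]]
contact_force: [0.3, 0.2, -0.0]
opening: 0.45
clock 6.9167 rot units [-0.01  0.04  0.01] deg 0.2
shift units in current tool [ 0.022  0.032 -0.037] in target tool [ 0.023  0.032 -0.037]
joints [ 32.3  -3.8 -47.4   6.6  -5.9   7. ] pos [0.4531 0.3468 0.1885] F [ 0.3  0.2 -0. ] op 0.45018459739854505
```

View pics/top5.png

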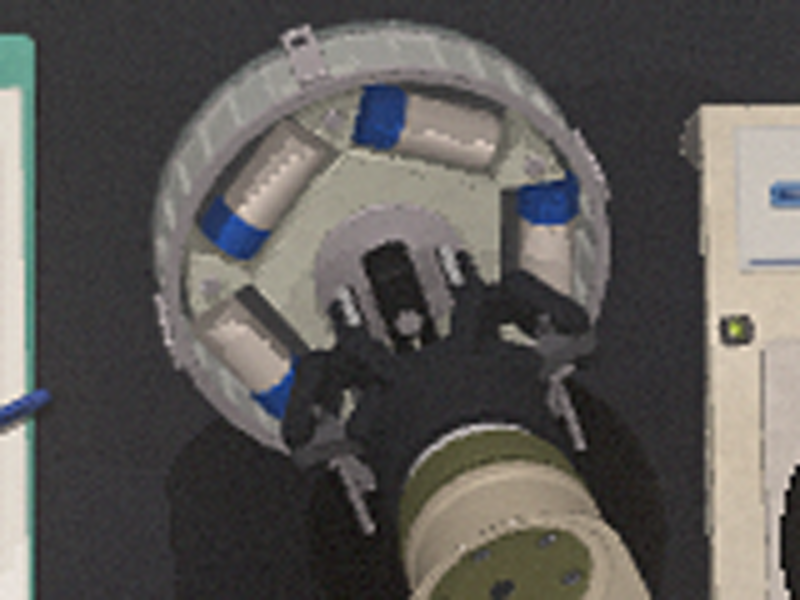

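```bash
python3 -m handwheel '[[0,0,0,0,0,0,-0.3],[0,0,0,0,0,0,-0.4],[0,0,0,0,0,0,-0.5],[0,0,0,0,0,0,-0.6],[0,0,0,0,0,0,-1],[0,0,0,0,0,0,-1]]' 60; python3 - <<'E'
from plan import *
report(H+.005*a,target(0,-1)); print(arm.state()['torque'])
E
```

```text
clock: 7.47
tool_pos: [0.4521, 0.3485, 0.1881]
ee_rot: [[0.592, -0.396, 0.702], [0.258, 0.918, 0.301], [-0.764, 0.003, 0.645]]
contact_force: [-6.2, 6.4, 2.2]
opening: 0.223
clock 7.4667 rot units [ 0.01  0.03 -0.04] deg 0.3
shift units in current tool [ 0.02  -0.017 -0.027] in target tool [ 0.02  -0.017 -0.027]
joints [ 32.3  -3.8 -47.4   6.5  -5.7   7. ] pos [0.4521 0.3485 0.1881] F [-6.2  6.4  2.2] op 0.22345883055431615
[0.42683122 0.97810551 0.76751802]
```

```bash
python3 -m handwheel '[[0,0.04,0,0,0,0,-1],[0,0,0,-0.3,0,0,-1],[0,0,0,-0.3,0,0,-1],[0,0,0,-0.4,0,0,-1],[0,0,0,-0.5,0,0,-1],[0,0,0,-0.5,0,0,-1],[0,0,0,-0.5,0,0,-1],[0,0,0,-0.5,0,0,-1],[0,0,0,-0.5,0,0,-1],[0,0,0,-0.5,0,0,-1],[0,0,0,0,0,0,-1],[0,0,0,0,0,0,-1]]' 60; python3 - <<'E'
from plan import *
import cv2
report(H+.005*a,target(np.radians(72),-1)); print(arm.state()['torque'])
for c in('top',):
    P=proj(c,H)[0].astype(int); o=arm.snapshot(c)[:,:,::-1][P[1]-60:P[1]+60,P[0]-80:P[0]+80]
    cv2.imwrite(f'pics/{c}6.png',cv2.resize(o,(800,600),interpolation=cv2.INTER_CUBIC))
E
```

```text
clock: 8.47
tool_pos: [0.4516, 0.3492, 0.188]
ee_rot: [[0.592, -0.647, 0.481], [0.256, 0.717, 0.649], [-0.764, -0.261, 0.59]]
contact_force: [-6.0, 2.2, 4.5]
opening: 0.225
clock 8.4667 rot units [-7.99  0.04  0.01] deg 48.0
shift units in current tool [ 0.019 -0.025 -0.036] in target tool [ 0.02   0.01  -0.043]
joints [ 32.5  -3.7 -47.3   6.6  -5.9 -16.8] pos [0.4516 0.3492 0.188 ] F [-6.   2.2  4.5] op 0.22536667926777174
[0.01547297 1.02234982 0.57731144]
```

View pics/top6.png

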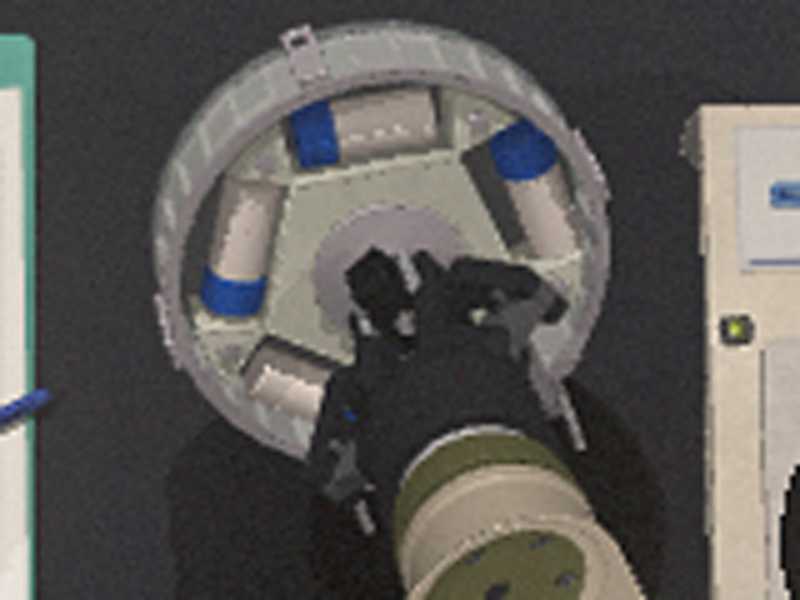

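```bash
python3 -m handwheel '[[0,0,0,-0.3,0,0,-1],[0,0,0,-0.5,0,0,-1],[0,0,0,-0.5,0,0,-1],[0,0,0,-0.5,0,0,-1],[0,0,0,-0.5,0,0,-1],[0,0,0,-0.5,0,0,-1],[0,0,0,-0.5,0,0,-1],[0,0,0,-0.5,0,0,-1],[0,0,0,-0.5,0,0,-1],[0,0,0,-0.5,0,0,-1],[0,0,0,-0.5,0,0,-1],[0,0,0,-0.5,0,0,-1],[0,0,0,-0.5,0,0,-1],[0,0,0,-0.5,0,0,-1],[0,0,0,-0.5,0,0,-1],[0,0,0,-0.5,0,0,-1],[0,0,0,-0.2,0,0,-1]]' 60; python3 -m handwheel '[[0,0,0,0,0,0,-1],[0,0,0,0,0,0,-1],[0,0,0,0,0,0,-1],[0,0,0,0,0,0,-1],[0,0,0,0,0,0,-1],[0,0,0,0,0,0,-1],[0,0,0,0,0,0,-1],[0,0,0,0,0,0,-1],[0,0,0,0,0,0,-1],[0,0,0,0,0,0,-1],[0,0,0,0,0,0,-1],[0,0,0,0,0,0,-1]]';cat >look.py <<'E'
from plan import *
import cv2,sys
k=sys.argv[1]; phi=float(sys.argv[2])
report(H+.005*a,target(np.radians(phi),-1))
for c in('top','side'):
    P=proj(c,H)[0].astype(int)+[0,20]; o=arm.snapshot(c)[:,:,::-1][P[1]-75:P[1]+75,P[0]-100:P[0]+100]
    cv2.imwrite(f'pics/{c}{k}.png',cv2.resize(o,(800,600),interpolation=cv2.INTER_CUBIC))
    for d in arm.tip_of(c,'vial_a'): print(c,d['confidence'],d['centre'])
E
python3 look.py 7 72
```

```text
clock: 9.93
tool_pos: [0.4505, 0.3497, 0.1873]
ee_rot: [[0.59, -0.791, -0.162], [0.258, -0.005, 0.966], [-0.765, -0.612, 0.201]]
contact_force: [-8.8, 4.3, 3.9]
opening: 0.224
clock: 10.93
tool_pos: [0.4505, 0.3497, 0.1873]
ee_rot: [[0.59, -0.791, -0.16], [0.257, -0.004, 0.966], [-0.765, -0.611, 0.202]]
contact_force: [-9.9, 4.2, 4.4]
opening: 0.231
clock 10.9333 rot units [ 0.01  0.05 -0.  ] deg 0.3
shift units in current tool [ 0.019 -0.023 -0.056] in target tool [ 0.019 -0.023 -0.056]
joints [ 32.6  -3.7 -47.3   6.6  -5.8 -64.8] pos [0.4505 0.3497 0.1873] F [-9.9  4.2  4.4] op 0.23054117316203201
top 0.88 [0.5046, 0.4097, 0.1762]
top 0.83 [0.2906, 0.473, 0.0104]
top 0.82 [0.5327, 0.3334, 0.1779]
top 0.79 [0.5048, 0.6423, 0.0122]
top 0.28 [0.5668, -0.0293, -0.0026]
side 0.9 [0.2891, 0.4745, 0.0068]
side 0.83 [0.5055, 0.6396, 0.019]
side 0.79 [0.5061, 0.4095, 0.1779]
side 0.73 [0.5337, 0.3364, 0.1798]
side 0.64 [0.4406, 0.4088, 0.1286]
side 0.54 [0.3796, 0.3323, 0.0137]
```

View pics/top7.png

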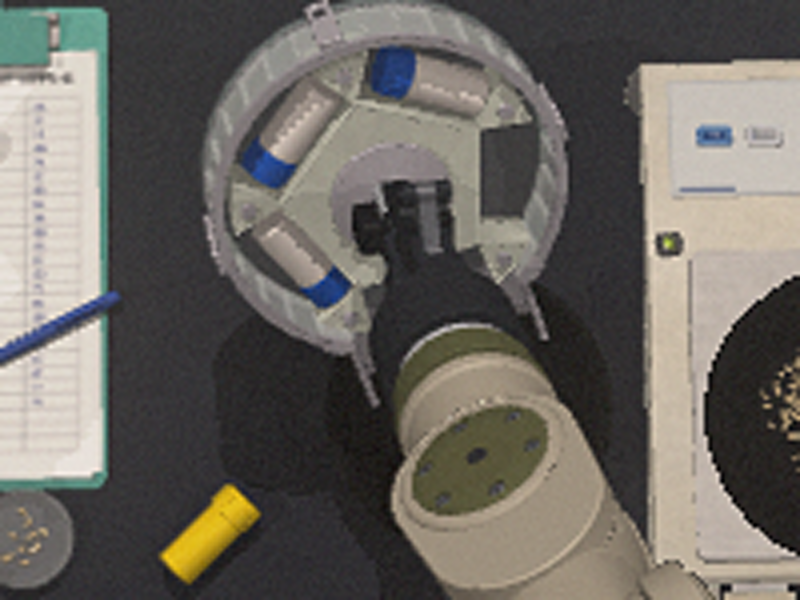

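View pics/side7.png

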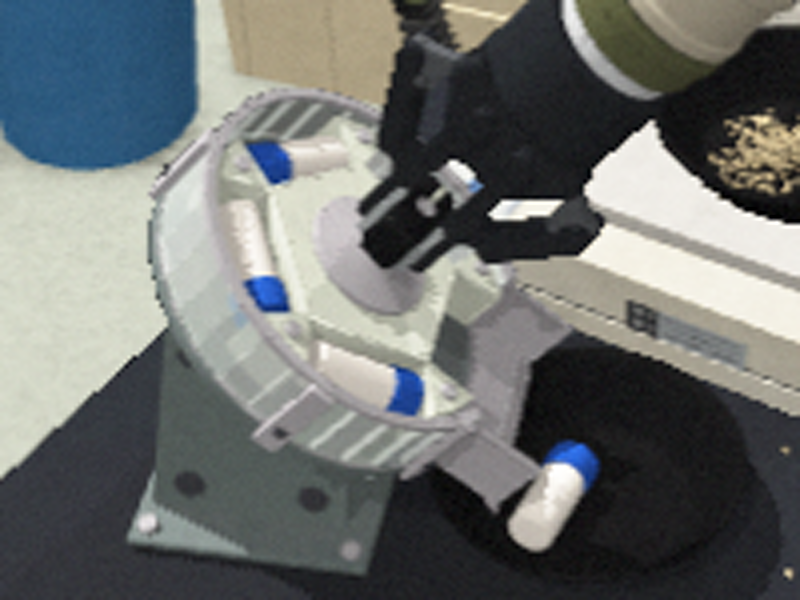

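The side view shows the first vial in the tin at (555,495). The other three are still shut in the drum, which is square at 72°. I'll let out the second the same way.

```bash
python3 -m handwheel '[[0,0,0,-0.3,0,0,-1],[0,0,0,-0.5,0,0,-1],[0,0,0,-0.5,0,0,-1],[0,0,0,-0.5,0,0,-1],[0,0,0,-0.5,0,0,-1],[0,0,0,-0.5,0,0,-1],[0,0,0,-0.5,0,0,-1],[0,0,0,-0.5,0,0,-1],[0,0,0,-0.5,0,0,-1],[0,0,0,-0.5,0,0,-1],[0,0,0,-0.5,0,0,-1],[0,0,0,-0.5,0,0,-1],[0,0,0,-0.2,0,0,-1]]' 60; python3 -m handwheel '[[0,0,0,-0.4,0,0,-1],[0,0,0,-0.5,0,0,-1],[0,0,0,-0.5,0,0,-1],[0,0,0,-0.5,0,0,-1],[0,0,0,-0.5,0,0,-1],[0,0,0,-0.5,0,0,-1],[0,0,0,-0.5,0,0,-1],[0,0,0,-0.5,0,0,-1],[0,0,0,-0.5,0,0,-1],[0,0,0,-0.5,0,0,-1],[0,0,0,-0.5,0,0,-1],[0,0,0,-0.5,0,0,-1],[0,0,0,-0.1,0,0,-1]]';python3 -m handwheel '[[0,0,0,0,0,0,-1],[0,0,0,0,0,0,-1],[0,0,0,0,0,0,-1],[0,0,0,0,0,0,-1],[0,0,0,0,0,0,-1],[0,0,0,0,0,0,-1],[0,0,0,0,0,0,-1],[0,0,0,0,0,0,-1],[0,0,0,0,0,0,-1],[0,0,0,0,0,0,-1],[0,0,0,0,0,0,-1],[0,0,0,0,0,0,-1]]'
python3 look.py 8 144
```

```text
clock: 12.22
tool_pos: [0.4497, 0.3493, 0.1866]
ee_rot: [[0.589, -0.546, -0.596], [0.257, -0.573, 0.778], [-0.766, -0.611, -0.197]]
contact_force: [-13.3, 4.0, 6.0]
opening: 0.223
clock: 13.3
tool_pos: [0.4494, 0.3485, 0.1859]
ee_rot: [[0.589, -0.092, -0.803], [0.255, -0.922, 0.293], [-0.767, -0.377, -0.519]]
contact_force: [-14.5, 2.3, 6.3]
opening: 0.225
clock: 14.3
tool_pos: [0.4494, 0.3485, 0.1859]
ee_rot: [[0.589, -0.094, -0.803], [0.255, -0.921, 0.295], [-0.767, -0.378, -0.518]]
contact_force: [-14.2, 1.5, 5.6]
opening: 0.223
clock 14.3 rot units [0.01 0.03 0.01] deg 0.2
shift units in current tool [ 0.017  0.003 -0.071] in target tool [ 0.017  0.003 -0.071]
joints [  32.6   -3.7  -47.4    6.7   -5.9 -136.8] pos [0.4494 0.3485 0.1859] F [-14.2   1.5   5.6] op 0.22264416077132837
top 0.67 [0.5075, 0.4072, 0.1805]
top 0.57 [0.5046, 0.6422, 0.0139]
top 0.56 [0.4421, 0.4074, 0.126]
top 0.54 [0.4825, 0.3644, 0.1428]
top 0.49 [0.289, 0.4682, 0.0108]
side 0.91 [0.3411, 0.3304, 0.0149]
side 0.81 [0.4454, 0.4083, 0.1298]
side 0.71 [0.2913, 0.4729, 0.0131]
side 0.69 [0.5038, 0.6414, 0.0198]
side 0.51 [0.508, 0.4055, 0.1769]
```

View pics/top8.png

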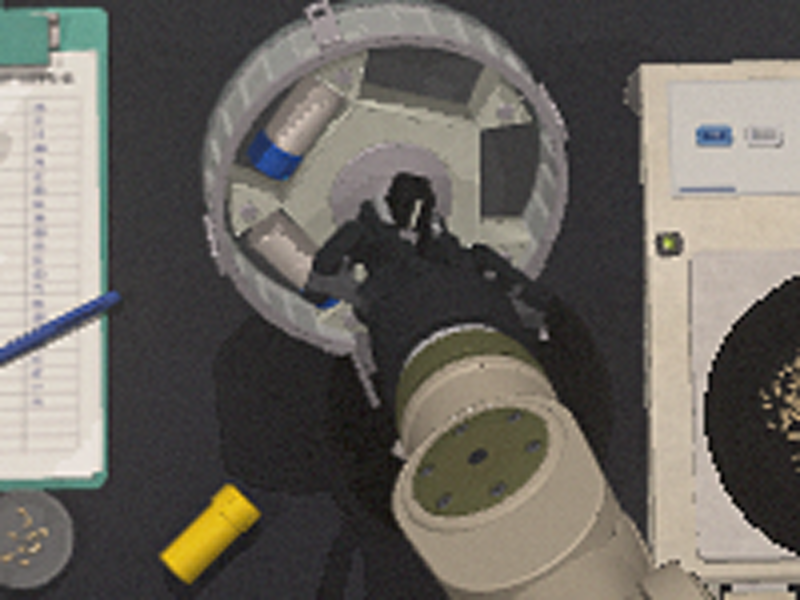

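View pics/side8.png

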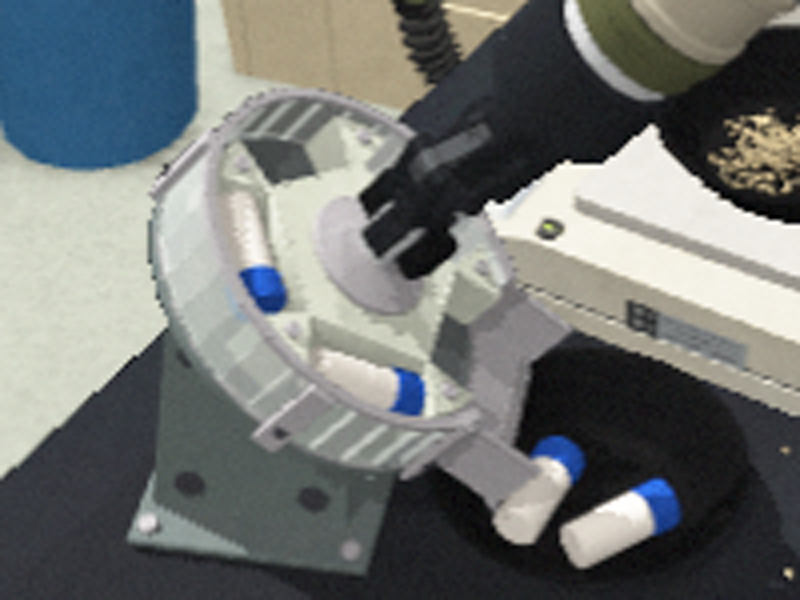

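```bash
python3 -m handwheel '[[0,0,0.05,0,0,0,-1],[0,0,0,0,0,0,-0.5],[0,0,0,0,0,0,-0.4],[0,0,0,0,0,0,-0.3],[0,0,0,0,0,0,-0.2],[0,0,0,0,0,0,-0.1],[0,0,0,0,0,0,0],[0,0,0,0,0,0,0],[0,0,0,0,0,0,0]]'; python3 look.py 9 144
```

```text
clock: 15.25
tool_pos: [0.4509, 0.3487, 0.1867]
ee_rot: [[0.594, -0.096, -0.799], [0.253, -0.92, 0.298], [-0.764, -0.379, -0.522]]
contact_force: [-0.2, -0.3, -0.1]
opening: 0.502
clock 15.25 rot units [-0.01 -0.03  0.01] deg 0.2
shift units in current tool [ 0.009  0.018 -0.03 ] in target tool [ 0.009  0.018 -0.03 ]
joints [  32.7   -3.7  -47.5    6.4   -6.2 -136.7] pos [0.4509 0.3487 0.1867] F [-0.2 -0.3 -0.1] op 0.5017228866590204
top 0.85 [0.5089, 0.6384, 0.0142]
top 0.81 [0.5078, 0.4087, 0.1812]
top 0.7 [0.4409, 0.409, 0.1227]
top 0.69 [0.29, 0.4711, 0.0094]
side 0.87 [0.5087, 0.4094, 0.176]
side 0.84 [0.2884, 0.4722, 0.0117]
side 0.76 [0.5042, 0.6402, 0.0193]
side 0.69 [0.3854, 0.3316, 0.0153]
side 0.68 [0.3388, 0.3308, 0.0177]
side 0.61 [0.4437, 0.412, 0.1305]
```

View pics/side9.png

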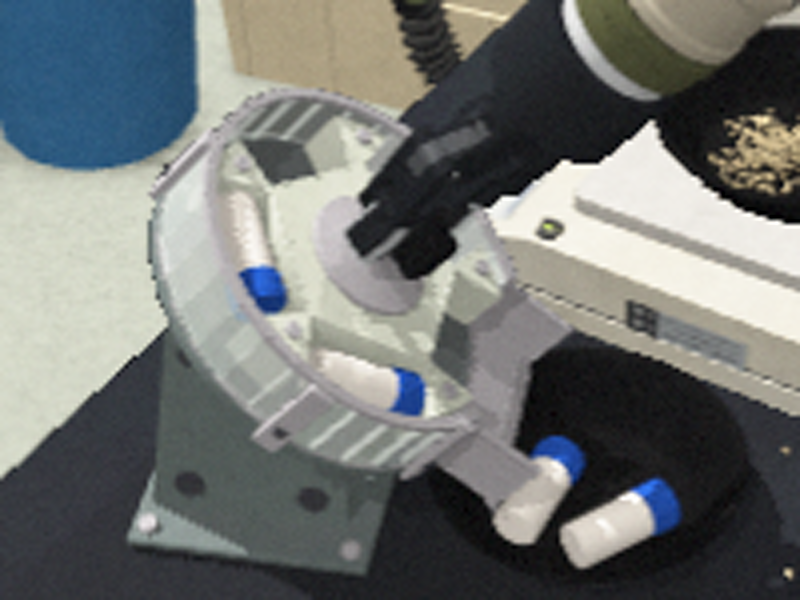

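View pics/top9.png

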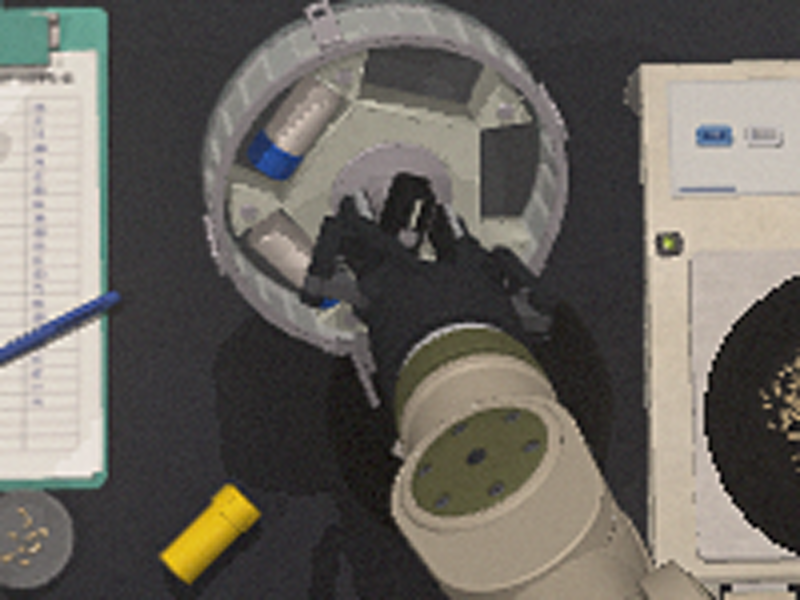

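The bar is free, with no contact force. It is clear of the fingers on both sides (bar near (410,205) in the top view), and nothing else moved. I'll back off along the axle.

```bash
python3 -m handwheel '[[-0.2,0,0,0,0,0,0],[-0.3,0,0,0,0,0,0],[-0.4,0,0,0,0,0,0],[-0.5,0,0,0,0,0,0],[-0.5,0,0,0,0,0,0],[-0.5,0,0,0,0,0,0],[-0.4,0,0,0,0,0,0],[-0.2,0,0,0,0,0,0],[0,0,0,0,0,0,0],[0,0,0,0,0,0,0],[0,0,0,0,0,0,0]]'; python3 look.py 10 144; python3 -c "
from rig import arm
import numpy as np
for c in('side','top'):
  for n in('tin','mouth','petri_0','seed_spoon','drum_centre'):
    print(c,n,[(d['confidence'],d['centre']) for d in arm.tip_of(c,n)[:2]])"
```

```text
clock: 16.37
tool_pos: [0.3796, 0.3183, 0.2776]
ee_rot: [[0.593, -0.096, -0.799], [0.253, -0.921, 0.298], [-0.765, -0.379, -0.522]]
contact_force: [-0.0, -0.4, 0.3]
opening: 0.499
clock 16.3667 rot units [-0.01 -0.02  0.01] deg 0.2
shift units in current tool [ 2.996  0.007 -0.044] in target tool [ 2.996  0.005 -0.052]
joints [  35.   -18.5  -44.    25.    -7.7 -134.8] pos [0.3796 0.3183 0.2776] F [-0.  -0.4  0.3] op 0.49851264655338673
top 0.81 [0.5098, 0.4078, 0.1814]
top 0.75 [0.2894, 0.4709, 0.0105]
top 0.63 [0.5063, 0.6413, 0.0142]
top 0.61 [0.4385, 0.4071, 0.1265]
top 0.39 [0.3845, 0.3293, 0.0152]
side 0.94 [0.3363, 0.33, 0.0144]
side 0.86 [0.5004, 0.6377, 0.0177]
side 0.73 [0.2875, 0.4741, 0.0094]
side 0.65 [0.446, 0.4113, 0.1273]
side 0.62 [0.3857, 0.3308, 0.0153]
side 0.56 [0.5059, 0.4069, 0.1788]
side tin [(0.59, [0.3658, 0.3162, -0.0])]
side mouth [(0.96, [0.4205, 0.3358, 0.0749])]
side petri_0 []
side seed_spoon []
side drum_centre [(0.7, [0.4878, 0.3644, 0.149]), (0.55, [0.3378, 0.3287, 0.0146])]
top tin []
top mouth [(0.94, [0.4239, 0.3338, 0.0708])]
top petri_0 [(0.65, [0.5686, -0.027, 0.0013])]
top seed_spoon [(0.51, [0.4568, -0.0908, -0.0008])]
top drum_centre [(0.85, [0.4814, 0.3631, 0.1429]), (0.57, [0.3845, 0.329, 0.0178])]
```

View pics/side10.png

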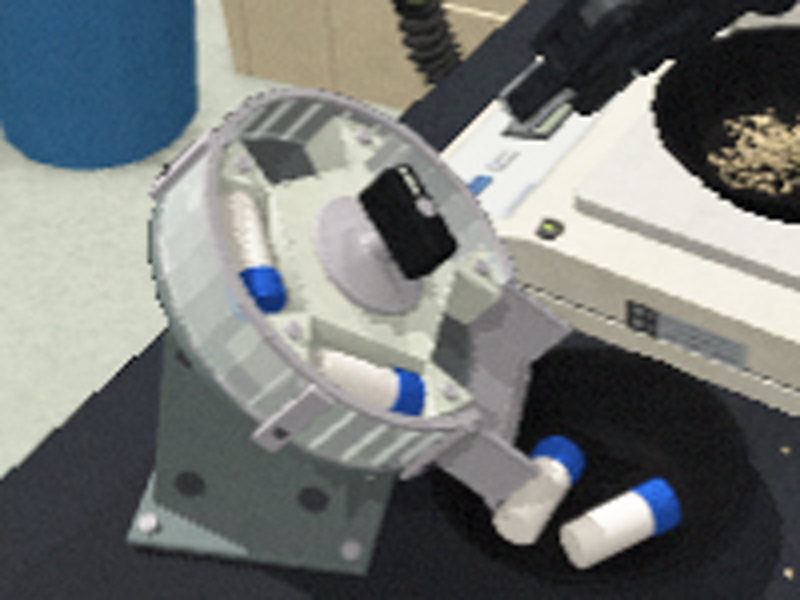

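View pics/top10.png

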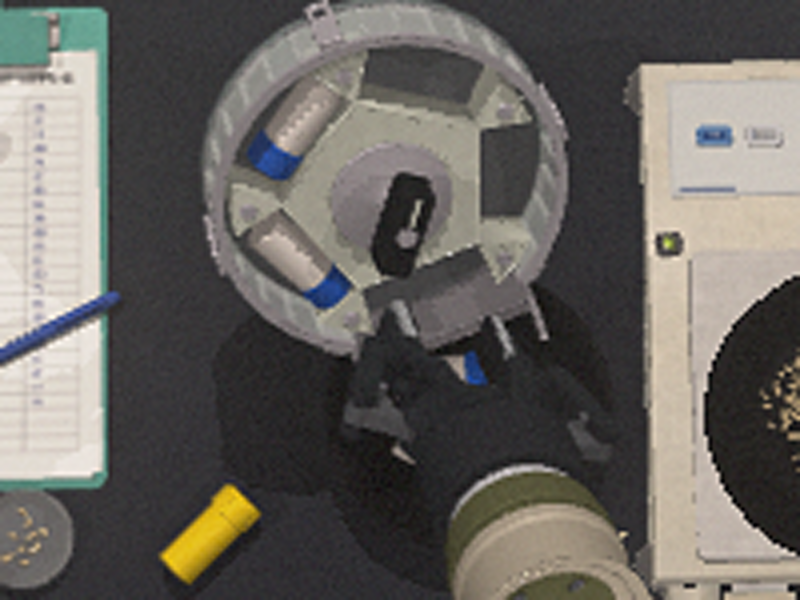

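The arm is clear of the dispenser. The side view shows two vials in the tin at (540,490) and (620,525), and two in the drum cells. The drum stands square with an empty cell at the mouth.

```bash
python3 -c "
from rig import arm
print(arm.job_done())"
```

```text
the job is handed in; nothing more can be done
None
```

Two vials are in the black tin and the other two are still in the drum. I handed the job in at about 17 s of the 66 s allowed; no verdict is reported.

- **What I did:** I gripped the bar handle along the axle and turned the drum counter-clockwise in two steps of 72°, at no more than about 36°/s. After the first step I stopped and saw the first vial lying in the tin before turning on. I then opened the gripper and backed about 120 mm off along the axle.
- **Vials in the tin:** their centres are about 21 mm and 34 mm from the tin's axis and about 15 mm above its underside.
- **Drum and tin:** the drum stands square with an empty cell at the mouth. The networks' readings of the tin agree within about 2 mm before and after.
- **Contact:** the force on the tool was near zero after release. While gripped, the sideways load reached about 16 N. The gripper did not come near the vials.
- **Checks that were incomplete:**
    - The top camera missed the tin and one of its vials at the end because the arm hid them; the side camera saw both.
    - The dish and spoon were found at the end only in the top view. I have no measured start position to compare them with, but the arm never went near them.

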